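# Index the reagent carousel to the reader with its ratchet lever

### The job

Work the ratchet lever of the reagent carousel back and forth until the wide brown bottle stands squarely in front of the reader's dark window, then leave the lever back at its home end and let go. Turn the carousel with the lever only: do not touch the turntable or the bottles, topple none of them, and do not disturb the other things on the bench.

Things in the scene. Friction and masses are not known exactly. Their poses are not given: they have to be found in the camera images.
- carousel: Fixed base: grey round plate, 290 mm across, 12 mm thick. Origin on the turntable's upright axis at worktop height; z up; angles here count counter-clockwise from above from its +x. The reader, a white housing 76 mm wide, 140 mm high, stands on it at 55 degrees, its dark window 139 mm from the axis, facing it. A holding pawl at the rim lets the turntable turn counter-clockwise only.
- turntable: White turntable, 193 mm across, with 12 places 30 degrees apart on a circle of 75 mm radius; their floor is 46 mm, the fences between them 78 mm above the worktop. Under it a 12-tooth aluminium ratchet wheel, 230 mm across, 26 to 40 mm above the worktop. Origin on the axis at the worktop. Turns without limit and stays where left; one notch = 30 degrees = one place.
- lever (a joint): Lever angle about the carousel's axis, rad, counter-clockwise from above: 0 home stop (lever points to -143.7 degrees in the carousel's frame), 0.654 forward stop. A full stroke forth and back advances the turntable one notch counter-clockwise (plus up to 0.06 rad): go past 0.594, come back below 0.07 to catch the next tooth. No return spring, stays where left; 1 to 4 N at the knob.
- lever_knob (a point): Centre of the top of the lever's upright black round knob: 24 mm diameter, standing from 26 to 110 mm above the worktop, 180 mm from the carousel's axis. The flat steel lever below it runs to the axis, 20 mm wide, its top 24 mm above the worktop.
- reader_spot (a point): Point on the turntable's floor level (46 mm above the worktop), 75 mm from the axis at 55 degrees in the carousel's frame, straight in front of the reader's window: here the centre of the bottle's foot shall come to stand.
- oil_bottle: The wide brown glass bottle with a dark cylindrical cap, 31 mm diameter, 70 mm high, standing loose in a place of the turntable, two to four places clockwise from the reader spot at the start. Origin: centre of its foot; z up along the bottle.
- dropper_0: Slim white dropper bottle, 24 mm diameter, 66 mm high with a pointed tip, standing with some play in another place of the turntable. Origin: centre of its foot.
- dropper_1: The other slim white dropper bottle, 24 mm diameter, 66 mm high. Origin: centre of its foot.
- timer: White kitchen-type timer, 51 x 66 x 66 mm, on the bench right of the work. A bystander. Origin: centre of its underside.
- tally_counter: Round hand tally counter, 56 x 60 x 21 mm, on the bench right of the work. A bystander. Origin: centre of its underside.
- petri_dish: Petri dish, 64 mm across, 15 mm high, on the bench at the left front. A bystander. Origin: centre of its underside.

How it is judged (in metres and radians):
At the end, for the whole second after the job is handed in: The wide brown bottle stands upright (within 0.2 rad) in its place on the turntable, its foot within 15 mm of the reader spot; the two dropper bottles have not toppled (lean below 0.6 rad); the lever is back within 0.15 rad of its home stop; turntable and bottle are at rest (horizontal distance between oil_bottle and reader_spot below 0.015 m and height (world z) of oil_bottle below 0.055 m and angle between oil_bottle's own z axis and vertical below 0.2 rad and angle between each of dropper_0, dropper_1's own z axis and vertical below 0.6 rad and value of joint lever below 0.15 rad and angular speed of turntable below 0.05 rad/s and linear speed of oil_bottle below 0.02 m/s); the robot touches nothing.
It fails at once if the robot touches the turntable (more than 0.5 N) (contact force between any of the fingers, the arm and turntable above 0.5 N).
It fails at once if the robot touches one of the bottles (more than 0.5 N) (contact force between any of the fingers, the arm and oil_bottle above 0.5 N or contact force between any of the fingers, the arm and dropper_0 above 0.5 N or contact force between any of the fingers, the arm and dropper_1 above 0.5 N).
It fails at once if the timer, tally counter or petri dish is shifted by more than 30 mm (distance of any of timer, tally_counter, petri_dish from where it was at the start of the episode above 0.03 m).
It also fails if it takes over 64 s, if anything falls off the work surface, if the arm or the gripper's body presses on something with over 40 N, if the wrist force passes 120 N, or if a joint passes its speed limit or range.

### The arm

A 7-joint arm with a two-finger parallel gripper is mounted at the origin on a cart in front of the work surface, level with it; the furniture and walls round the work are solid. World frame = base frame: x ahead of the robot, y to its left, z up, the work surface at z = 0. Lengths are in m, angles in degrees, forces in N, time in s.
With the tool pointing down it reaches from about 0.425 to 0.875 m from the base axis. Payload 4.7 kg.
Tool frame: the origin (TCP) lies midway between the tips of the shut fingers; the grasp point (between the pads) lies 19 mm behind it; z points along the fingers, y is the line along which they close (so a half turn about z gives the same grasp; the last joint's range is limited). The gripper opens to 87 mm and grips with 3 to 60 N. Pads are 19 mm wide; open, the fingers measure 117 mm over their backs; the gripper's body (75 mm by 190 mm) begins 51 mm behind the grasp point.
Start: joints at [71.282, 18.392, -4.016, 83.108, 1.295, 78.541, -3.26], TCP at [0.217, -0.613, 0.223] pointing down, gripper open.
Joint ranges: [-163.93, 163.93], [-17.29, 119.83], [-79.2, 71.16], [3.27, 140.29], [-89.18, 269.18], [5.43, 117.66], [-154.24, 154.24]. Speed limits (degrees/s): [147.25, 147.25, 180, 180, 180, 180, 180].

### API

Orientations are given as [roll, pitch, yaw] about the fixed x, y, z axes, in that order (R = Rz(yaw) Ry(pitch) Rx(roll)).
In Python, from cell import env gives the robot as it stands. The module is installed in compiled form; this text tells all that it offers.
- The arm moves only by the tool step_arm, never from a script. Its argument "rows" is a list of rows, each an object with "angular": the turn, a rotation vector about the tool's x, y, z in units of pi rad (1.0 is pi rad), a list of three; "slide": the shift along the tool's x, y, z in units of 500 mm (1.0 is 500 mm), a list of three; "jaw": the opening, from 0 (shut) to 1 (fully open). A call has 1 to 10 rows; each row shifts and turns the commanded pose from where the row before left it, along the tool's axes as they then stand; what a row does not reach is not made up. A row lasts 1/8 s, in which the tool goes at most 62.5 mm and 10.7 degrees, less where a joint would pass 70% of its speed; a pose out of reach is approached as far as the arm can. A call with a number of a shift or a turn outside -1 to 1 is refused whole. A call with a gripper value outside its range is refused whole. The fingers move at their own pace and stop on an object; "newtons" is the grip in N (left out, the last holds). Time passes only in rows, so rows that do not move let the fingers close. It gives the time, the measured TCP pose, the force, the opening and the grip force at its end, in the units of the state.
- env.get_obs(): the state, without advancing time (a new reading comes with each control period).
- env.read_camera(name): name is "scene" or "top" or "wrist"; returns the picture (480x640x3 uint8, red, green, blue); there is no depth.
- env.camera_info(name): a dict with "fx", "fy", "cx", "cy" (pixels), "R" (3x3) and "t" (3): a world point X has camera coordinates R X + t. Camera axes: x right, y down, z forward; pixel columns grow to the right and rows downward; lengths in m; the calibration is good to about 2 mm. The wrist camera is an equidistant fisheye: a pixel r from the principal point sees the ray r / f radians off the axis. A picture is of the moment at which its call begins: read the wrist's pose just before it. camera_info takes no time and is no camera call; for the wrist camera it gives the pose at the moment of the call.
- env.sign_off(): hands the job in; it is judged then, once.
The state is a dict: "time_s": time; "qpos": joint angles; "joint_velocities": joint speeds; "effort": joint torques, N m; "tool_pos": TCP position; "tool_rot": TCP orientation; "force": force on the tool from outside, world axes, zero at the start; "wrist_torque": the same for the moment, N m; "grip_width": finger opening in m; "grasp_force": force on a finger pad.
Only numpy, scipy, OpenCV 4.12 (cv2) and the standard library are available. Lean on these libraries where they do the work, as an engineer would, in place of code of your own. Each camera call takes 0.05 s, during which the arm holds its last target. There are 200 camera calls.

## Working session

There is one attempt and no reset: what is moved stays moved. The work goes in short steps, Python scripts to look and compute and a tool call to move; the robot and the scene stay as the last step left them, time stands still between calls to the robot, and variables do not carry over. Pictures are saved under pics/ and viewed, at most 10 in all, crops included, and the job is handed in when it is done.

Besides the shell and the picture viewer there is one more tool, called after "Request:" as name([rows], argument=value, ...), one row to a line, values as JSON. step_arm: Moves the arm, as the interface text tells. Shifts and turns lie within -1 to 1; 1 stands for 500 mm of shift or pi rad of turn. Its arguments: {"type":"object","properties":{"rows":{"type":"array"},"newtons":{"type":"number"}},"required":["rows"]}

```bash
mkdir -p pics; python3 - <<'E'
from cell import env
import cv2
for n in("scene","top"):
    cv2.imwrite(f"pics/{n}0.png",env.read_camera(n)[:,:,::-1]); i=env.camera_info(n); print(n,i)
o=env.get_obs();print(o)
E
```

```text
scene {'fx': 590.9531737642633, 'fy': 590.9531737642633, 'cx': 325.8818406480651, 'cy': 242.02538661457496, 'R': array([[-0.50803815, -0.86131269, -0.00613926],
       [-0.64816329,  0.38698843, -0.65583863],
       [ 0.56725796, -0.3292118 , -0.75487615]]), 't': array([0.3842465 , 0.37217673, 1.03811524])}
top {'fx': 591.5823457324977, 'fy': 591.5823457324977, 'cx': 315.34515265295175, 'cy': 234.68500956027754, 'R': array([[ 0.01077289, -0.99992578, -0.00569062],
       [-0.97772067, -0.00934024, -0.20970231],
       [ 0.2096336 ,  0.00782294, -0.97774872]]), 't': array([0.13556508, 0.58578726, 1.56027599])}
{'time_s': 0.1, 'qpos': array([71.28123514, 18.43614104, -4.01555278, 83.1689664 ,  1.29765682,
       78.54105243, -3.2605756 ]), 'joint_velocities': array([ 0.12327316, -0.17102679, -0.16055776, -0.1681679 ,  0.10319511,
        0.09136041,  0.12280267]), 'effort': array([-2.27154801e-04, -4.92571199e+01, -4.05772319e-01, -3.13399065e+01,
       -6.41640835e-02,  3.95866041e-02,  9.16558656e-05]), 'tool_pos': array([ 0.2170279 , -0.61216217,  0.22154661]), 'tool_rot': array([-1.79899222e+02,  8.10200851e-03,  1.95283647e+01]), 'force': array([-0.14979444,  0.89663829,  0.18660528]), 'wrist_torque': array([-0.01916818, -0.00991066,  0.03149   ]), 'grasp_force': 0.0, 'grip_width': 0.08719376646470015}
```

View pics/top0.png

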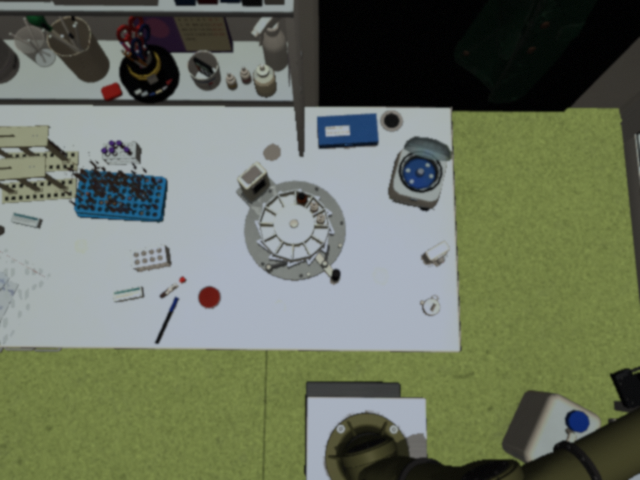

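View pics/scene0.png

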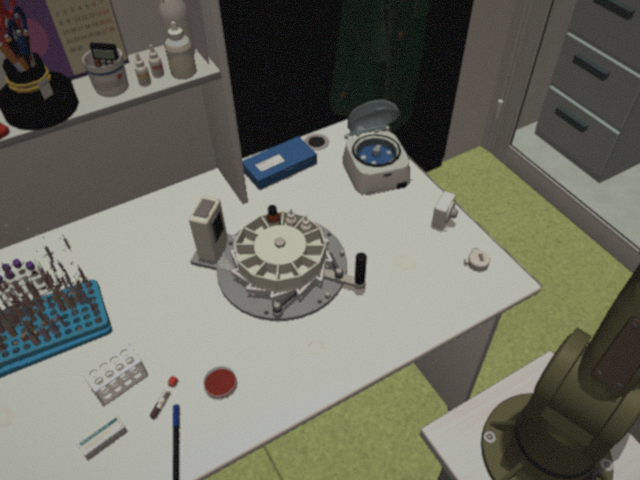

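The top view shows the carousel hub near (294,224), knob near (336,271), brown bottle near (302,198) and reader near (253,180). The scene view shows the knob top near (361,256) and the brown bottle near (272,212). I'll zoom in on both.

```bash
python3 - <<'E'
import cv2,numpy as np
a=cv2.imread("pics/top0.png")[150:300,225:365];b=cv2.imread("pics/scene0.png")[185:325,180:390]
a=cv2.resize(a,None,fx=4,fy=4,interpolation=2);b=cv2.resize(b,None,fx=3.8,fy=3.8,interpolation=2)
cv2.imwrite("pics/ta.png",a);cv2.imwrite("pics/sb.png",b)
E
```

```text
(no output)
```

View pics/ta.png

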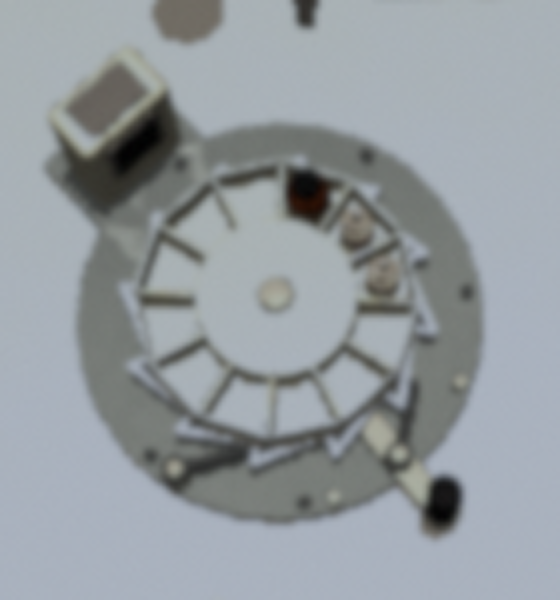

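View pics/sb.png

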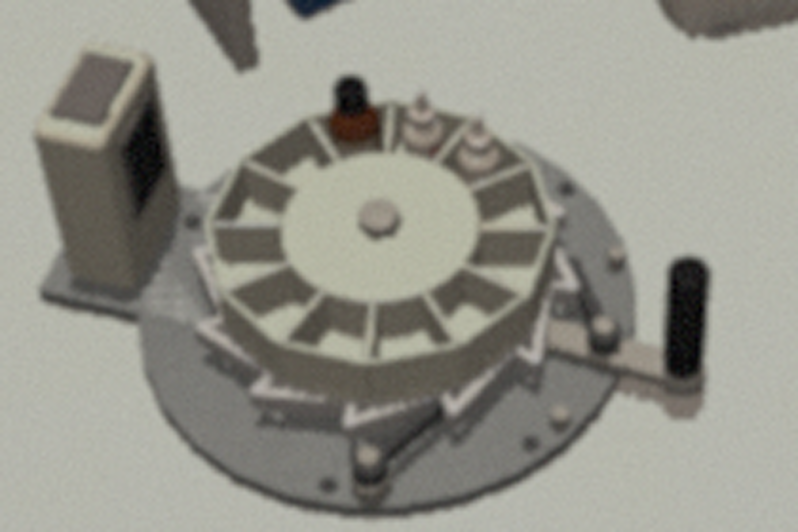

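```bash
cat > h.py <<'E'
from cell import env
import cv2,numpy as np
def P(n):
    i=env.camera_info(n);K=np.array([[i['fx'],0,i['cx']],[0,i['fy'],i['cy']],[0,0,1]])
    return K@np.c_[i['R'],i['t']]
def tri(a,b):
    X=cv2.triangulatePoints(P("top"),P("scene"),np.array(a,float).reshape(2,1),np.array(b,float).reshape(2,1));X=(X[:3]/X[3]).ravel()
    e=[]
    for n,u in(("top",a),("scene",b)):
        p=P(n)@np.r_[X,1];e.append(np.linalg.norm(p[:2]/p[2]-u))
    return X,e
def onz(n,u,z):
    M=P(n);H=M[:,[0,1,3]].copy();H[:,2]+=M[:,2]*z
    x=np.linalg.solve(H,[*u,1]);return x[:2]/x[2]
E
python3 - <<'E'
from h import *
t=lambda x,y:(225+x/4,150+y/4)
s=lambda x,y:(180+x/3.8,185+y/3.8)
pts=dict(knob=(t(445,490),s(689,267)),hub=(t(275,294),s(380,216)),cap=(t(303,183),s(351,84)),rdr=(t(106,100),s(96,88)))
X={}
for k,(a,b) in pts.items():
    X[k],e=tri(a,b);print(k,X[k].round(4),np.round(e,2))
for k in X:
    d=X[k][:2]-X['hub'][:2];print(k,np.hypot(*d),np.degrees(np.arctan2(d[1],d[0])))
# base disc edge fit at z=.012
for n,f,L in(("top",t,[(78,310),(483,310),(280,124),(280,520),(160,480),(430,200)]),):
    Q=np.array([onz(n,f(*p),.012) for p in L]);
    A=np.c_[2*Q,np.ones(len(Q))];c=np.linalg.lstsq(A,(Q**2).sum(1),rcond=None)[0];print(n,c[:2],np.sqrt(c[2]+c[:2]@c[:2]))
print(onz("top",t(445,490),.11),onz("scene",s(689,267),.11))
for n in("top","scene"):
    i=env.camera_info(n);print(-i['R'].T@i['t'])
E
```

```text
knob [0.4726 0.0844 0.1096] [0.37 0.48]
hub [0.61   0.1998 0.0833] [0.28 0.36]
cap [0.6781 0.1805 0.1188] [0.42 0.52]
rdr [0.728  0.3117 0.1408] [0.53 0.67]
knob 0.1793663750843154 -139.98297683163653
hub 0.0 0.0
cap 0.0708217226726185 -15.816079471425843
rdr 0.16264042142811683 43.483691768489955
top [0.60875494 0.20060541] 0.1425947654648334
[0.47322299 0.08517916] [0.47169942 0.08391277]
[0.24418962 0.12882047 1.64917025]
[-0.15243596  0.52868809  1.0300953 ]
```

Triangulated heights match the text: knob 0.110, hub 0.083, cap 0.119. The knob's radius from the axis is 179 mm, against 180 mm given. The bottle is about 59° (2 notches) short of the reader, and the lever is about 15° from home. Next I'll approach above the knob with the tool yaw near 43.5°.

Request:
step_arm([
  {"angular":[0,0,-0.0444],"slide":[0,0,0],"jaw":1},
  {"angular":[0,0,-0.0444],"slide":[0,0,0],"jaw":1},
  {"angular":[0,0,-0.0444],"slide":[0,0,0],"jaw":1},
  {"angular":[0,0,0],"slide":[0.094,-0.0146,0],"jaw":1},
  {"angular":[0,0,0],"slide":[0.094,-0.0146,0],"jaw":1},
  {"angular":[0,0,0],"slide":[0.094,-0.0146,0],"jaw":1},
  {"angular":[0,0,0],"slide":[0.094,-0.0146,0],"jaw":1},
  {"angular":[0,0,0],"slide":[0.094,-0.0146,0],"jaw":1},
  {"angular":[0,0,0],"slide":[0.094,-0.0146,0],"jaw":1},
  {"angular":[0,0,0],"slide":[0.094,-0.0146,0],"jaw":1},
])

```text
time_s: 1.35
tool_pos: [0.4212, -0.3476, 0.2222]
tool_rot: [-180.0, 0.0, 43.5]
force: [0.2, 0.5, -0.2]
grip_width: 0.0872
grasp_force: 0.0
```

Request:
step_arm([
  {"angular":[0,0,0],"slide":[0.075,-0.062,0],"jaw":1},
  {"angular":[0,0,0],"slide":[0.075,-0.062,0],"jaw":1},
  {"angular":[0,0,0],"slide":[0.075,-0.062,0],"jaw":1},
  {"angular":[0,0,0],"slide":[0.075,-0.062,0],"jaw":1},
  {"angular":[0,0,0],"slide":[0.075,-0.062,0],"jaw":1},
  {"angular":[0,0,0],"slide":[0.075,-0.062,0],"jaw":1},
  {"angular":[0,0,0],"slide":[0.075,-0.062,0],"jaw":1},
  {"angular":[0,0,0],"slide":[0.075,-0.062,0],"jaw":1},
  {"angular":[0,0,0],"slide":[0.075,-0.062,0],"jaw":1},
  {"angular":[0,0,0],"slide":[0,0,0],"jaw":1},
])

```text
time_s: 2.6
tool_pos: [0.4729, 0.0903, 0.2226]
tool_rot: [-179.9, -0.1, 44.0]
force: [0.3, -0.2, -0.7]
grip_width: 0.0872
grasp_force: 0.0
```

Request:
step_arm([
  {"angular":[0,0,0],"slide":[-0.0083,0.0086,0],"jaw":1},
  {"angular":[0,0,0],"slide":[0,0,0.054],"jaw":1},
  {"angular":[0,0,0],"slide":[0,0,0.054],"jaw":1},
  {"angular":[0,0,0],"slide":[0,0,0],"jaw":1},
])

```text
time_s: 3.1
tool_pos: [0.4717, 0.0772, 0.1666]
tool_rot: [-179.8, 0.2, 43.3]
force: [-0.7, -0.3, 0.4]
grip_width: 0.0866
grasp_force: 0.0
```

```bash
python3 - <<'E'
from h import *
print(env.get_obs()['tool_pos'])
w=env.camera_info("wrist")
cv2.imwrite("pics/w1.png",env.read_camera("wrist")[:,:,::-1])
c=w['R']@np.array([.4726,.0844,.1096])+w['t'];th=np.arctan2(np.hypot(*c[:2]),c[2]);d=c[:2]/np.hypot(*c[:2])
print(w['cx']+w['fx']*th*d[0],w['cy']+w['fy']*th*d[1])
E
```

```text
[0.47174629 0.07715581 0.1666475 ]
311.52500314245407 248.97545735458417
```

View pics/w1.png

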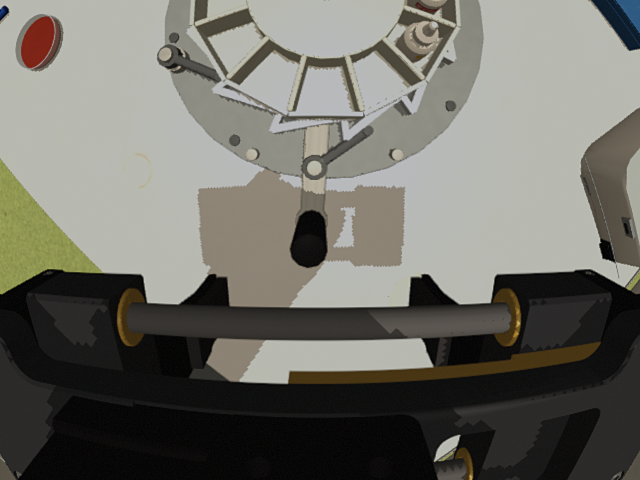

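The wrist picture shows the knob top at (310,250) against a predicted (311.5,249), so the position holds. I'll descend and grip lightly.

Request:
step_arm([
  {"angular":[0,0,0],"slide":[0.011,-0.009,0.02],"jaw":1},
  {"angular":[0,0,0],"slide":[0,0,0.048],"jaw":1},
  {"angular":[0,0,0],"slide":[0,0,0.048],"jaw":1},
  {"angular":[0,0,0],"slide":[0,0,0.048],"jaw":1},
  {"angular":[0,0,0],"slide":[0,0,0.048],"jaw":1},
  {"angular":[0,0,0],"slide":[0,0,0],"jaw":1},
  {"angular":[0,0,0],"slide":[0,0,0],"jaw":1},
])

```text
time_s: 4.03
tool_pos: [0.4752, 0.0871, 0.0636]
tool_rot: [179.9, -0.1, 43.5]
force: [0.5, 0.4, 0.3]
grip_width: 0.0872
grasp_force: 0.0
```

Request:
step_arm([
  {"angular":[0,0,0],"slide":[0,0,0],"jaw":0.45},
  {"angular":[0,0,0],"slide":[0,0,0],"jaw":0.45},
  {"angular":[0,0,0],"slide":[0,0,0],"jaw":0.35},
  {"angular":[0,0,0],"slide":[0,0,0],"jaw":0.2},
  {"angular":[0,0,0],"slide":[0,0,0],"jaw":0.2},
  {"angular":[0,0,0],"slide":[0,0,0],"jaw":0.2},
  {"angular":[0,0,0],"slide":[0,0,0],"jaw":0.2},
], newtons=6)

```text
time_s: 4.9
tool_pos: [0.4742, 0.0867, 0.0625]
tool_rot: [-180.0, 0.0, 43.5]
force: [-1.8, 0.9, -0.8]
grip_width: 0.0254
grasp_force: 0.3
```

Request:
step_arm([
  {"angular":[0,0,0],"slide":[-0.001,-0.02,0],"jaw":0.2},
  {"angular":[0,0,0],"slide":[0.001,-0.025,0],"jaw":0.2},
  {"angular":[0,0,0],"slide":[0.005,-0.025,0],"jaw":0.2},
  {"angular":[0,0,0],"slide":[0.006,-0.02,0],"jaw":0.2},
  {"angular":[0,0,0],"slide":[0,0,0],"jaw":0.2},
  {"angular":[0,0,0],"slide":[0,0,0],"jaw":0.2},
  {"angular":[0,0,0],"slide":[0,0,0],"jaw":0.2},
])

```text
time_s: 5.78
tool_pos: [0.4469, 0.1228, 0.0625]
tool_rot: [-180.0, 0.1, 43.5]
force: [-3.1, 1.1, 1.5]
grip_width: 0.0237
grasp_force: 6.0
```

Request:
step_arm([
  {"angular":[0,0,0],"slide":[0.003,-0.01,0],"jaw":0.2},
  {"angular":[0,0,0],"slide":[0,0,0],"jaw":0.2},
  {"angular":[0,0,0],"slide":[0,0,0],"jaw":0.2},
])

```text
time_s: 6.15
tool_pos: [0.4455, 0.1258, 0.0625]
tool_rot: [179.9, 0.1, 43.4]
force: [2.3, -6.3, 0.1]
grip_width: 0.0241
grasp_force: 6.0
```

Home stop confirmed at about −155.4° world. Now the first forward stroke.

Request:
step_arm([
  {"angular":[0,0,0],"slide":[-0.0045,0.0145,0],"jaw":0.2},
  {"angular":[0,0,0],"slide":[-0.0045,0.0145,0],"jaw":0.2},
  {"angular":[0,0,0],"slide":[-0.0065,0.0296,0],"jaw":0.2},
  {"angular":[0,0,0],"slide":[-0.004,0.03,0],"jaw":0.2},
  {"angular":[0,0,0],"slide":[-0.0014,0.0304,0],"jaw":0.2},
  {"angular":[0,0,0],"slide":[0.0012,0.0305,0],"jaw":0.2},
  {"angular":[0,0,0],"slide":[0.0037,0.03,0],"jaw":0.2},
  {"angular":[0,0,0],"slide":[0.0062,0.0297,0],"jaw":0.2},
  {"angular":[0,0,0],"slide":[0.004,0.0145,0],"jaw":0.2},
  {"angular":[0,0,0],"slide":[0.004,0.0145,0],"jaw":0.2},
])

```text
time_s: 7.4
tool_pos: [0.5254, 0.0413, 0.0622]
tool_rot: [-179.8, 0.1, 43.5]
force: [-12.4, 4.7, 7.1]
grip_width: 0.0251
grasp_force: 6.0
```

Request:
step_arm([
  {"angular":[0,0,0],"slide":[0,0,0],"jaw":0.2},
  {"angular":[0,0,0],"slide":[0,0,0],"jaw":0.2},
])

```text
time_s: 7.65
tool_pos: [0.525, 0.0418, 0.0623]
tool_rot: [-179.9, 0.1, 43.6]
force: [-5.3, 2.0, 0.5]
grip_width: 0.0238
grasp_force: 6.0
```

Request:
step_arm([
  {"angular":[0,0,0],"slide":[-0.004,-0.0145,0],"jaw":0.2},
  {"angular":[0,0,0],"slide":[-0.004,-0.0145,0],"jaw":0.2},
  {"angular":[0,0,0],"slide":[-0.0062,-0.0297,0],"jaw":0.2},
  {"angular":[0,0,0],"slide":[-0.0037,-0.03,0],"jaw":0.2},
  {"angular":[0,0,0],"slide":[-0.0012,-0.0305,0],"jaw":0.2},
  {"angular":[0,0,0],"slide":[0.0014,-0.0304,0],"jaw":0.2},
  {"angular":[0,0,0],"slide":[0.004,-0.03,0],"jaw":0.2},
  {"angular":[0,0,0],"slide":[0.0065,-0.0296,0],"jaw":0.2},
  {"angular":[0,0,0],"slide":[0.0045,-0.0145,0],"jaw":0.2},
  {"angular":[0,0,0],"slide":[0.0045,-0.0145,0],"jaw":0.2},
])

```text
time_s: 8.9
tool_pos: [0.4456, 0.1268, 0.0627]
tool_rot: [179.8, 0.0, 43.5]
force: [5.0, -11.5, -0.4]
grip_width: 0.0251
grasp_force: 6.0
```

Request:
step_arm([
  {"angular":[0,0,0],"slide":[0,0,0],"jaw":0.2},
  {"angular":[0,0,0],"slide":[0,0,0],"jaw":0.2},
])

```text
time_s: 9.15
tool_pos: [0.446, 0.1263, 0.0627]
tool_rot: [179.9, 0.0, 43.4]
force: [2.0, -5.2, 1.1]
grip_width: 0.0238
grasp_force: 6.0
```

```bash
python3 - <<'E'
from h import *
a=env.read_camera("top")[:,:,::-1][150:300,225:365];b=env.read_camera("scene")[:,:,::-1][185:325,180:390]
a=cv2.resize(a,(400,428),interpolation=2);b=cv2.resize(b,None,fx=1.9,fy=1.9,interpolation=2)
c=np.zeros((428,799,3),np.uint8);c[:,:400]=a;c[:b.shape[0],400:]=b
cv2.imwrite("pics/m1.png",c)
E
```

```text
(no output)
```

View pics/m1.png

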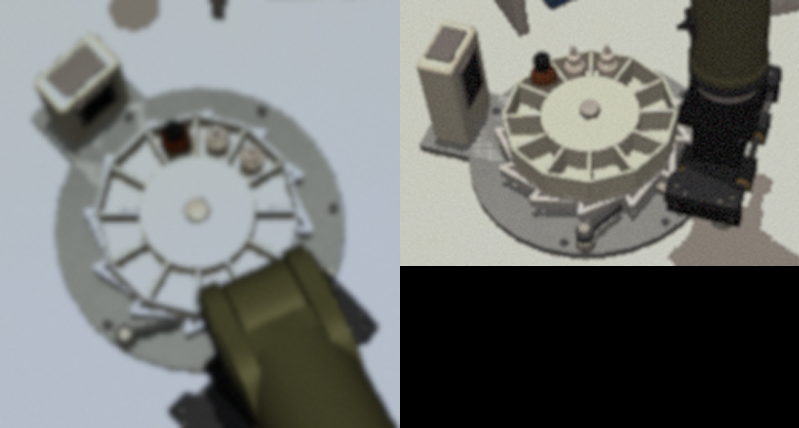

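The bottle advanced one notch: its cap is at (174,126) in the left half and (542,56) in the right half.

```bash
python3 - <<'E'
from h import *
X,e=tri((285.9,194.1),(254.7,214.5));d=X[:2]-[.6092,.2003];print(X,e,np.hypot(*d),np.degrees(np.arctan2(d[1],d[0])))
E
```

```text
[0.68427174 0.22068601 0.11187906] [np.float64(0.48160468350082053), np.float64(0.6040133050898944)] 0.07779045652621495 15.192519307921767
```

Request:
step_arm([
  {"angular":[0,0,0],"slide":[-0.0045,0.0145,0],"jaw":0.2},
  {"angular":[0,0,0],"slide":[-0.0045,0.0145,0],"jaw":0.2},
  {"angular":[0,0,0],"slide":[-0.0065,0.0296,0],"jaw":0.2},
  {"angular":[0,0,0],"slide":[-0.004,0.03,0],"jaw":0.2},
  {"angular":[0,0,0],"slide":[-0.0014,0.0304,0],"jaw":0.2},
  {"angular":[0,0,0],"slide":[0.0012,0.0305,0],"jaw":0.2},
  {"angular":[0,0,0],"slide":[0.0037,0.03,0],"jaw":0.2},
  {"angular":[0,0,0],"slide":[0.0062,0.0297,0],"jaw":0.2},
  {"angular":[0,0,0],"slide":[0.004,0.0145,0],"jaw":0.2},
  {"angular":[0,0,0],"slide":[0.004,0.0145,0],"jaw":0.2},
])

```text
time_s: 10.5
tool_pos: [0.5253, 0.0412, 0.0621]
tool_rot: [-179.8, 0.1, 43.5]
force: [-12.1, 5.0, 6.3]
grip_width: 0.0252
grasp_force: 6.0
```

Request:
step_arm([
  {"angular":[0,0,0],"slide":[0,0,0],"jaw":0.2},
  {"angular":[0,0,0],"slide":[0,0,0],"jaw":0.2},
])

```text
time_s: 10.75
tool_pos: [0.5249, 0.0417, 0.0621]
tool_rot: [-179.9, 0.1, 43.6]
force: [-5.9, 1.8, 0.3]
grip_width: 0.0237
grasp_force: 6.0
```

Request:
step_arm([
  {"angular":[0,0,0],"slide":[-0.004,-0.0145,0],"jaw":0.2},
  {"angular":[0,0,0],"slide":[-0.004,-0.0145,0],"jaw":0.2},
  {"angular":[0,0,0],"slide":[-0.0062,-0.0297,0],"jaw":0.2},
  {"angular":[0,0,0],"slide":[-0.0037,-0.03,0],"jaw":0.2},
  {"angular":[0,0,0],"slide":[-0.0012,-0.0305,0],"jaw":0.2},
  {"angular":[0,0,0],"slide":[0.0014,-0.0304,0],"jaw":0.2},
  {"angular":[0,0,0],"slide":[0.004,-0.03,0],"jaw":0.2},
  {"angular":[0,0,0],"slide":[0.0065,-0.0296,0],"jaw":0.2},
  {"angular":[0,0,0],"slide":[0.0045,-0.0145,0],"jaw":0.2},
  {"angular":[0,0,0],"slide":[0.0035,-0.012,0],"jaw":0.2},
])

```text
time_s: 12.0
tool_pos: [0.4458, 0.1264, 0.0628]
tool_rot: [179.9, 0.0, 43.5]
force: [4.6, -10.8, -0.5]
grip_width: 0.0244
grasp_force: 5.9
```

Request:
step_arm([
  {"angular":[0,0,0],"slide":[0,0,0],"jaw":0.2},
  {"angular":[0,0,0],"slide":[0,0,0],"jaw":0.2},
])

```text
time_s: 12.25
tool_pos: [0.4459, 0.1262, 0.0627]
tool_rot: [180.0, -0.0, 43.5]
force: [0.5, -3.7, 1.9]
grip_width: 0.0239
grasp_force: 6.0
```

```bash
python3 - <<'E'
from h import *
a=env.read_camera("top")[:,:,::-1][150:300,225:365];b=env.read_camera("scene")[:,:,::-1][185:325,180:390]
a=cv2.resize(a,(400,428),interpolation=2);b=cv2.resize(b,None,fx=1.9,fy=1.9,interpolation=2)
c=np.zeros((428,799,3),np.uint8);c[:,:400]=a;c[:b.shape[0],400:]=b
cv2.imwrite("pics/m2.png",c)
E
```

```text
(no output)
```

View pics/m2.png

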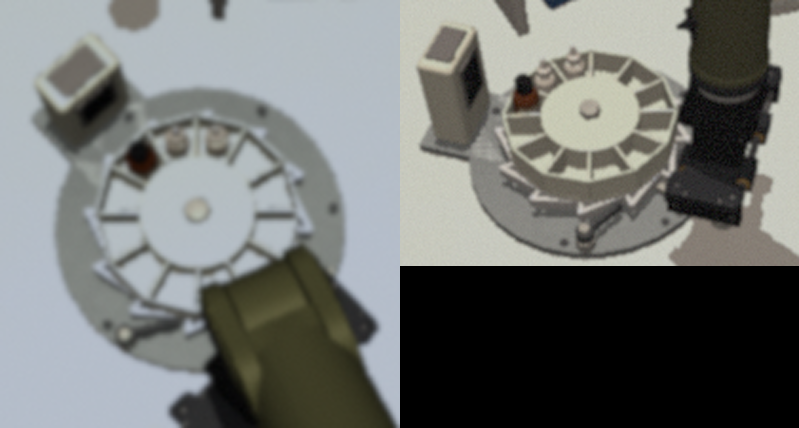

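The cap is now at (138,146) left and (524,77) right, straight in front of the reader window. I'll check the numbers, release and lift away.

```bash
python3 - <<'E'
from h import *
X,e=tri((273.3,201.1),(245.3,225.5));d=X[:2]-[.6092,.2003];print(X,e,np.hypot(*d),np.degrees(np.arctan2(d[1],d[0])))
s=np.radians(-11.7+55);print(np.hypot(*(d-.075*np.array([np.cos(s),np.sin(s)]))))
E
```

```text
[0.66315099 0.25335106 0.11509077] [np.float64(0.73574983258581), np.float64(0.9368979611830484)] 0.07566455197693954 44.51813319280064
0.00173395374994606
```

Request:
step_arm([
  {"angular":[0,0,0],"slide":[0,0,0],"jaw":0.6},
  {"angular":[0,0,0],"slide":[0,0,0],"jaw":0.8},
  {"angular":[0,0,0],"slide":[0,0,0],"jaw":0.8},
  {"angular":[0,0,0],"slide":[0,0,0],"jaw":0.8},
  {"angular":[0,0,0],"slide":[0,0,-0.05],"jaw":0.8},
  {"angular":[0,0,0],"slide":[0,0,-0.08],"jaw":0.8},
  {"angular":[0,0,0],"slide":[0,0,-0.1],"jaw":0.8},
  {"angular":[0,0,0],"slide":[0,0,-0.1],"jaw":0.8},
  {"angular":[0,0,0],"slide":[0,0,0],"jaw":0.8},
])

```text
time_s: 13.48
tool_pos: [0.4479, 0.1274, 0.2314]
tool_rot: [179.7, -0.3, 43.5]
force: [-0.2, 0.0, -1.2]
grip_width: 0.0693
grasp_force: 0.0
```

Request:
step_arm([
  {"angular":[0,0,0],"slide":[-0.05,0.08,0],"jaw":0.8},
  {"angular":[0,0,0],"slide":[-0.07,0.08,0],"jaw":0.8},
  {"angular":[0,0,0],"slide":[-0.07,0.08,0],"jaw":0.8},
  {"angular":[0,0,0],"slide":[-0.07,0.08,0],"jaw":0.8},
  {"angular":[0,0,0],"slide":[0,0,0],"jaw":0.8},
  {"angular":[0,0,0],"slide":[0,0,0],"jaw":0.8},
])

```text
time_s: 14.22
tool_pos: [0.4608, -0.0783, 0.2266]
tool_rot: [-179.9, 0.0, 43.5]
force: [0.1, 0.2, -0.1]
grip_width: 0.0695
grasp_force: 0.0
```

```bash
python3 - <<'E'
from h import *
a=env.read_camera("top")[:,:,::-1][150:300,225:365];b=env.read_camera("scene")[:,:,::-1][185:325,180:390]
a=cv2.resize(a,(400,428),interpolation=2);b=cv2.resize(b,None,fx=1.9,fy=1.9,interpolation=2)
c=np.zeros((428,799,3),np.uint8);c[:,:400]=a;c[:b.shape[0],400:]=b
cv2.imwrite("pics/m3.png",c)
E
```

```text
(no output)
```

View pics/m3.png

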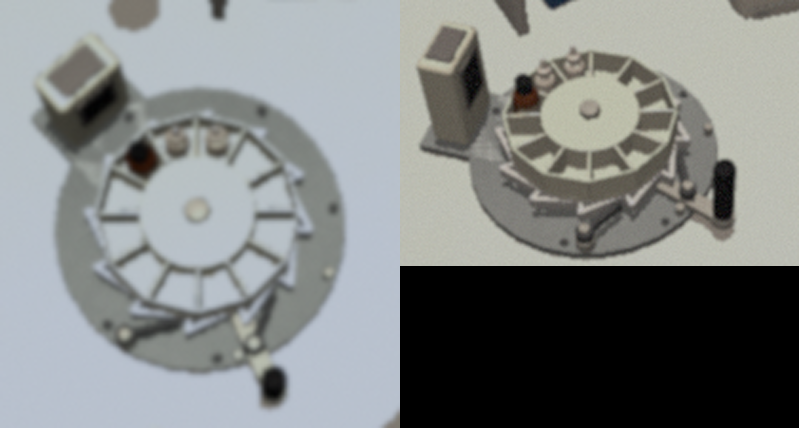

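The cap is still at (138,146), about 2 mm from the reader spot. The lever is against its home pin with the knob at (272,380), and all bottles are upright. Handing in.

```bash
python3 -c "
from cell import env
print(env.sign_off())"
```

```text
the job is handed in; nothing more can be done
None
```

The job is handed in: two lever strokes brought the brown bottle to about 2 mm from the reader spot by camera measurement, the lever is back at its home stop and released, and all three bottles are upright; the hand-in returned no verdict.

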